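# Release the hidden catch of a tool chest with a punch and slide its cover open

### The job

The cover of the small wooden chest is locked by a hidden catch. Take the steel punch from its wooden stand, feel with its tip for the catch behind the slot in the chest's sloping front and push it in until it stops, with no more than hand pressure; then stand the punch back in its stand and slide the cover fully open. Do not knock the wax tin or the two loose oak wedges near the work about.

Things in the scene. Friction and masses are not known exactly. Their poses are not given: they have to be found in the camera images.
- chest: Fixed wooden chest 206 mm deep (x, front to back), 170 wide (y), 125 high. Origin: centre of its underside; x to the back, z up. Front at x = -103 mm: upright lip 78 mm high, then a face sloping back at 28 degrees from horizontal, 100 mm long, to the top. A push of the punch of over 50 N on any part of the chest, catch included, is too much.
- slot_mouth (a point): Middle of the brass-edged slot in the sloping face, at its outer surface. Slot 90 mm long (y, the chest's y), 21 mm wide (x, up the slope), cut square through a 20 mm board, so the punch must enter tilted 28 degrees from vertical, pointing down and to the chest's back. z points out of the slot, square to the face.
- slot_end_a (a point): Slot's end at the chest's +y, 45 mm from its middle. The catch hidden behind the slot has a flat steel pad 30 mm wide along y; its middle lies anywhere up to 27 mm to either side of the slot's middle, its face 30 to 42 mm below the mouth along the slot's axis. Dark inside: its place must be felt; beside it the space is empty to 100 mm depth.
- slot_end_b (a point): Slot's end at the chest's -y. The catch behind the slot moves straight along the slot's axis (inwards) against 5 to 7 N, comes to a solid stop after 16 to 18 mm, lets the cover go 14 mm at most after first touch, and stays where it was pushed.
- cover (a joint): Slide of the flat wooden cover on the chest, in m: 0 shut, 0.07 fully open; it moves along the chest's +x (to the back) against about 3 N and stays where it is left. While the catch holds, it moves about 2 mm only.
- cover_grip (a point): Middle of the dark wooden ridge on the cover: 14 mm thick (chest's x), 90 mm long (y), 30 mm high, this point at half its height; moves with the cover. The cover's top is 15 mm below it.
- stand: Wooden block for the punch, fixed, 60 x 60 mm on a 76 mm square foot 5 mm high, 62 mm high, with an upright square hole. Origin: centre of its underside, z up, x and y along its sides.
- stand_mouth (a point): Middle of the hole's mouth in the stand's top, 62 mm above the bench. The hole is 20 mm wide, 14 mm in its lowest 20 mm; its floor is 5 mm above the bench.
- punch: Dark steel punch, an octagonal rod 120 mm long, 16 thick, tapering over its last 40 mm to a blunt tip 7 mm thick; 0.22 kg. Origin: halfway along, on one flat, 8 mm off its axis; y runs from tip to head (up while it stands). At the start it stands tip down in the stand, its upper 63 mm free above the block.
- punch_head (a point): Centre of the punch's thick end, on its axis (the upper end while it stands).
- punch_tip (a point): Centre of the punch's tip, on its axis, 120 mm from the head.
- wax_tin: Bystander: round flat red and black tin, 66 mm wide, 27 mm high. Origin: centre of its underside.
- wedge_0: Bystander: oak wedge 26 x 85 x 21 mm lying loose. Origin: centre of its underside, y along it.
- wedge_1: Bystander: oak wedge 30 x 70 x 17 mm lying loose. Origin: centre of its underside, y along it.

How it is judged (in metres and radians):
On the way:
1. the punch's tip is pushed through the slot, at least 40 mm below its mouth (z of punch_tip in the frame of slot_mouth between -0.1 and -0.04 m and x of punch_tip in the frame of slot_mouth between -0.015 and 0.015 m and y of punch_tip in the frame of slot_mouth between -0.045 and 0.045 m), for 0.05 s.
At the end, for the whole second after the job is handed in: The cover is open by more than 62 of its 70 mm and at rest, and the punch stands tip down in the stand's hole (tip within 12 mm of the hole's axis and less than 15 mm above the bench, less than 0.2 rad from upright), at rest (value of joint cover above 0.062 m and velocity of joint cover below 0.01 m/s and horizontal distance between punch_tip and stand_mouth below 0.012 m and height (world z) of punch_tip below 0.015 m and angle between punch's own y axis and vertical below 0.2 rad and linear speed of punch below 0.02 m/s); the robot touches nothing.
It fails at once if the punch is pressed against the chest with more than 50 N (contact force between punch and chest above 50 N).
It fails at once if the wax tin or one of the two loose oak wedges is moved by more than 30 mm (distance of any of wax_tin, wedge_0, wedge_1 from where it was at the start of the episode above 0.03 m).
It also fails if it takes over 69 s, if anything falls off the work surface, if the arm or the gripper's body presses on something with over 40 N, if the wrist force passes 120 N, or if a joint passes its speed limit or range.

### The arm

A 6-joint arm with a two-finger parallel gripper is mounted at the origin on a cart in front of the work surface, level with it; the furniture and walls round the work are solid. World frame = base frame: x ahead of the robot, y to its left, z up, the work surface at z = 0. Lengths are in mm, angles in rad, forces in N, time in s.
With the tool pointing down it reaches from about 275 to 1000 mm from the base axis. Payload 8.4 kg.
Tool frame: the origin (TCP) lies midway between the tips of the shut fingers; the grasp point (between the pads) lies 19 mm behind it; z points along the fingers, y is the line along which they close (so a half turn about z gives the same grasp; the last joint's range is limited). The gripper opens to 85 mm and grips with 20 to 120 N. Pads are 22 mm wide; open, the fingers measure 114 mm over their backs; the gripper's body (76 mm by 85 mm) begins 54 mm behind the grasp point. The pads swing forward as they close: fully open they stand 13 mm farther back than shut.
Start: joints at [-1.212, 0.353, 1.633, -0, 1.155, -0.002], TCP at [220.638, -584.762, 231.281] pointing down, gripper open.
Joint ranges: [-2.63, 2.63], [-0.92, 2.1], [0.06, 2.66], [-1.3, 4.44], [0, 2.69], [-3.02, 3.02]. Speed limits (rad/s): [2.22, 2.22, 2.79, 3.14, 3.14, 3.14].

### API

Orientations are given as [roll, pitch, yaw] about the fixed x, y, z axes, in that order (R = Rz(yaw) Ry(pitch) Rx(roll)).
In Python, from rig import telemetry, optics, r gives the robot as it stands.
- The arm moves only by the tool play_rows, never from a script. Its arguments are lists of equal length, an entry for each row: "dp": the shift along the tool's x, y, z in units of 40 mm (1.0 is 40 mm), a list of three; "rot": the turn, a rotation vector about the tool's x, y, z in units of 6 degrees (1.0 is 6 degrees), a list of three. In form: {"dp": [[tx, ty, tz], ...], "rot": [[ax, ay, az], ...]}. A call has 1 to 5 rows; each row is the pose to reach, as a shift and turn from the pose commanded when the call began, along the tool's axes at that moment; what a row does not reach only later rows make up. A row lasts 1/12 s, in which the tool goes at most 41.7 mm and 7.16 degrees, less where a joint would pass 70% of its speed; a pose out of reach is approached as far as the arm can. A call with a gripper value outside its range is refused whole. "fingers" is the opening, from 0 (shut) to 1 (fully open), set as the call begins (left out, the last holds). The fingers move at their own pace and stop on an object; "grip_force" is the grip in N (left out, the last holds). Time passes only in rows, so rows that repeat a pose let the fingers close. It gives the time, the measured TCP pose, the force, the opening and the grip force at its end, in the units of the state.
- telemetry.sense(): the state, without advancing time (a new reading comes with each control period).
- optics.grab_frame(name): name is "side" or "top" or "wrist"; returns a dict with "color" (400x640x3 uint8, red, green, blue), "mtx" (3x3 intrinsics, pixels), "R" (3x3) and "t" (3): a world point X has camera coordinates R X + t; the wrist camera has in their place "mount" (4x4, takes a point from camera to tool coordinates, whose origin is the TCP and whose axes are the flange's). Camera axes: x right, y down, z forward; pixel columns grow to the right and rows downward; lengths in mm; the calibration is good to about 2 mm. A picture is of the moment at which its call begins: read the wrist's pose just before it. There is no depth.
- r.sign_off(): hands the job in; it is judged then, once.
The state is a dict: "clock": time; "qpos": joint angles; "qvel": joint speeds; "joint_efforts": joint torques, N m; "eef_pos": TCP position; "tcp_rot": TCP orientation; "contact_force": force on the tool from outside, world axes, zero at the start; "wrist_torque": the same for the moment, N m; "opening": opening from 0.0 (shut) to 1.0 (fully open); "grasp_force": force on a finger pad.
Only numpy, scipy, OpenCV 4.12 (cv2) and the standard library are available. Lean on these libraries where they do the work, as an engineer would, in place of code of your own. Each camera call takes 0.05 s, during which the arm holds its last target. There are 200 camera calls.

## Working session

There is one attempt and no reset: what is moved stays moved. The work goes in short steps, Python scripts to look and compute and a tool call to move; the robot and the scene stay as the last step left them, time stands still between calls to the robot, and variables do not carry over. Pictures are saved under pics/ and viewed, at most 10 in all, crops included, and the job is handed in when it is done.

Besides the shell and the picture viewer there is one more tool, called after "Emit:" by a JSON object that holds its "name" and its "arguments", one argument or row to a line. play_rows: Moves the arm, as the interface text tells. Its arguments: {"type":"object","properties":{"dp":{"type":"array"},"rot":{"type":"array"},"fingers":{"type":"number"},"grip_force":{"type":"number"}},"required":["dp","rot"]}

```bash
mkdir -p pics; ls; cat > h.py <<'E'
import numpy as np,cv2
from rig import telemetry,optics,r
from scipy.spatial.transform import Rotation as Ro
def grab(n,save=None):
    s=telemetry.sense(); f=optics.grab_frame(n)
    if save: cv2.imwrite('pics/'+save,f['color'][:,:,::-1])
    f['s']=s; np.savez('%s.npz'%n,**{k:v for k,v in f.items() if k!='s'},pos=s['eef_pos'],rot=s['tcp_rot'])
    return f
def ray(d,u,v):
    K=d['mtx']; c=np.linalg.inv(K)@np.array([u,v,1.])
    if 'R' in d: R=d['R'];return -R.T@d['t'],R.T@c
    M=d['mount'];T=Ro.from_euler('xyz',d['rot']).as_matrix()
    return T@M[:3,3]+d['pos'],T@M[:3,:3]@c
def onz(d,u,v,z):
    o,c=ray(d,u,v);return o+c*(z-o[2])/c[2]
def tri(d1,p1,d2,p2):
    o1,a=ray(d1,*p1);o2,b=ray(d2,*p2)
    x=np.linalg.lstsq(np.c_[a,-b],o2-o1,rcond=None)[0]
    P,Q=o1+a*x[0],o2+b*x[1];return (P+Q)/2,np.linalg.norm(P-Q)
def proj(d,X):
    p=d['mtx']@(d['R']@np.array(X,float)+d['t']);return p[:2]/p[2]
def ld(n):return dict(np.load(n+'.npz'))
E
python3 - <<'E'
from h import *
for n in('top','side'): f=grab(n,n+'.png'); print(n,f['mtx'].round(1).tolist(),f['R'].round(3).tolist(),f['t'].round(0))
s=telemetry.sense();print(s)
f=grab('wrist');print(f['mount'].round(3).tolist(),f['mtx'].round(0).tolist())
E
```

```text
pics
top [[401.4, 0.0, 327.6], [0.0, 401.4, 199.6], [0.0, 0.0, 1.0]] [[-0.008, -1.0, -0.01], [-0.994, 0.009, -0.109], [0.109, 0.009, -0.994]] [ 127.  440. 1074.]
side [[518.9, 0.0, 326.5], [0.0, 518.9, 197.9], [0.0, 0.0, 1.0]] [[-0.926, -0.377, -0.006], [-0.194, 0.489, -0.851], [0.324, -0.786, -0.526]] [ 459.  135. 1077.]
{'clock': 0.1, 'qpos': array([-1.21242568e+00,  3.53625033e-01,  1.63404567e+00, -2.31662071e-05,
        1.15524039e+00, -2.38967055e-03]), 'qvel': array([-0.00015622, -0.00232682, -0.00229937, -0.00248476,  0.00032891,
        0.00147481]), 'joint_efforts': array([-5.45908115e-04, -6.06359410e+01, -3.42821002e+01, -4.10244024e-05,
        3.96899399e-03,  6.16907357e-06]), 'eef_pos': array([ 220.46244708, -584.36009055,  230.61398069]), 'tcp_rot': array([-3.14027417e+00,  1.80315323e-05,  3.60769693e-01]), 'contact_force': array([0.18194824, 0.11776297, 0.38974224]), 'wrist_torque': array([ 0.02924077, -0.00078012,  0.00962238]), 'grasp_force': 0.0, 'opening': 0.9970703519642808}
[[0.001, -0.952, -0.308, 78.409], [1.0, 0.001, 0.0, -0.031], [-0.0, -0.308, 0.952, -141.93], [0.0, 0.0, 0.0, 1.0]] [[289.0, 0.0, 313.0], [0.0, 289.0, 201.0], [0.0, 0.0, 1.0]]
```

View pics/top.png

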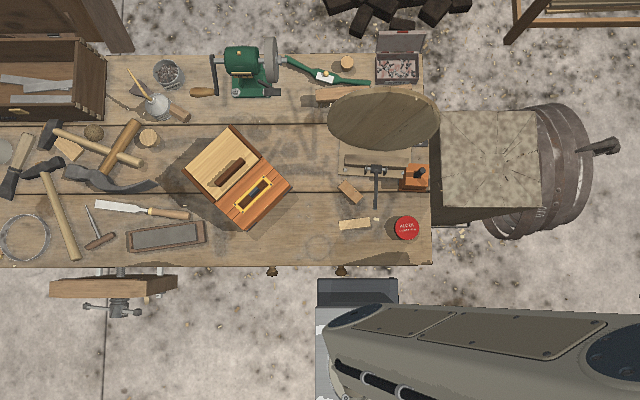

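View pics/side.png

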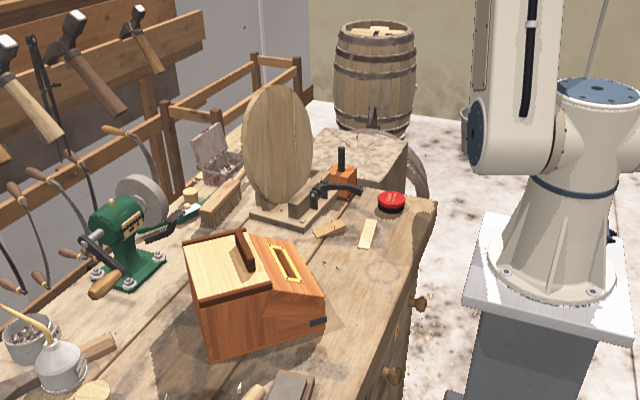

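The top view shows the chest at about (237,178) with its brass slot at (253,194), the stand at (416,178) and the tin at (406,228). The wedges are at (349,191) and (354,224). In the side view the slot is at (287,264) and the punch at (341,160). I'll enlarge both to get precise pixels.

```bash
python3 - <<'E'
from h import *
t=ld('top')['color'][:,:,::-1];s=ld('side')['color'][:,:,::-1]
a=cv2.resize(t[115:255,175:305],None,fx=4,fy=4,interpolation=3)[:300*2]
b=cv2.resize(t[150:250,330:440],None,fx=4,fy=4,interpolation=3)
c=cv2.resize(s[140:250,300:420],None,fx=4,fy=4,interpolation=3)
z=np.zeros((560,800,3),np.uint8);
cv2.imwrite('pics/c1.png',a)
z=np.zeros((440,920,3),np.uint8);z[:400,:440]=b;z[:440,440:]=c
cv2.imwrite('pics/c2.png',cv2.resize(z,(800,383)))
for n,im in(('top',t),('side',s)):
    h=cv2.cvtColor(np.ascontiguousarray(im),cv2.COLOR_BGR2HSV)
    for nm,lo,hi in(('brass',(20,150,150),(32,255,255)),('red',(0,200,100),(4,255,255)),('red2',(174,180,80),(180,255,255)),('orange',(5,170,120),(14,255,255))):
        m=cv2.inRange(h,lo,hi)
        k,l,st,ce=cv2.connectedComponentsWithStats(m)
        for i in range(1,k):
            if st[i,4]>25: print(n,nm,st[i],ce[i].round(1))
E
```

```text
top brass [235 177  36  35 194] [252.3 194. ]
```

View pics/c1.png

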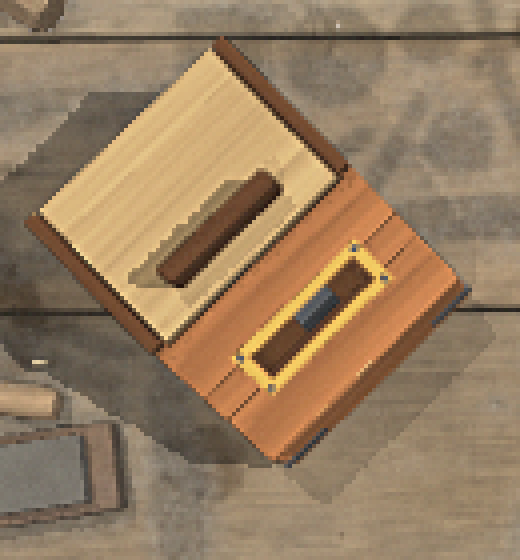

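View pics/c2.png

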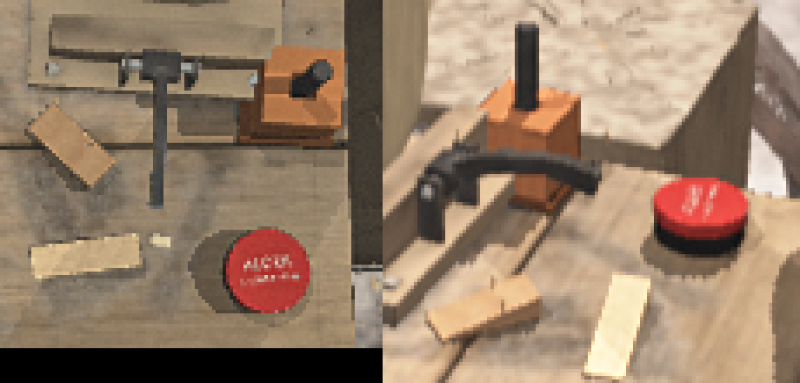

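```bash
python3 - <<'E'
from h import *
t=ld('top');s=ld('side');np.set_printoptions(precision=1,suppress=True)
print('cam',ray(t,0,0)[0],ray(s,0,0)[0])
A=lambda u,v:(175+u/4,115+v/4)
k=1.15/4
B=lambda u,v:(330+u*k,150+v*k)
C=lambda u,v:(300+u*k-110,140+v*k)
print('punch head',onz(t,*B(320,68),125),tri(t,B(320,68),s,C(527,26)))
print('stand top corners',[onz(t,*B(*p),62)[:2] for p in((270,47),(343,50),(342,122),(265,122))])
print('tin',onz(t,*B(269,270),27))
for p in((50,107),(116,155),(90,188),(28,132)):print('wedgeA',onz(t,*B(*p),15)[:2])
for p in((30,240),(137,234),(141,267),(34,277)):print('wedgeB',onz(t,*B(*p),15)[:2])
print('clamp bar end',tri(t,B(157,205),s,C(600,178)),'clamp head',tri(t,B(160,62),s,C(440,165)))
for p,z in(((218,38),125),((345,170),125),((160,352),125),((27,216),125),((467,288),78),((287,466),78)):print('chest',z,onz(t,*A(*p),z))
print('ridge',[onz(t,*A(*p),160) for p in((268,180),(168,275))])
print('slot',[onz(t,*A(*p),z) for p,z in(((355,247),108),((385,278),95),((272,388),95),((240,358),108))])
print('pad?',onz(t,*A(317,310),70))
# disc
print('disc left/right edge z~170', onz(t,327,120,170),onz(t,440,118,170))
for x in (480,500,520,540,560,580): # project candidate top of disc
  for z in(0,150,320): print(x,z,proj(s,(x,-120,z)),proj(t,(x,-120,z)))
E
```

```text
cam [ 321.2  113.9 1116.7] [102.  954.1 684.4]
punch head [ 503.9 -113.8  125. ] (array([ 503. , -114.5,  123.5]), np.float64(2.346976840491953))
stand top corners [array([532.1, -90.6]), array([ 529.3, -146.3]), array([ 473.6, -143.6]), array([474.1, -85.1])]
tin [363.  -91.4  27. ]
wedgeA [494.6  76.9]
wedgeA [455.6  24.9]
wedgeA [429.4  46. ]
wedgeA [474.6  94.6]
wedgeB [388.6  93.9]
wedgeB [392.6   9.4]
wedgeB [366.6   6.8]
wedgeB [359.4  91.1]
clamp bar end (array([408.5,   0.5,  84.2]), np.float64(2.0580803793946187)) clamp head (array([521.5,  -5.4,  65.9]), np.float64(1.9719972581099388))
chest 125 [624.7 370.9 125. ]
chest 125 [538.4 289.1 125. ]
chest 125 [424.2 403.3 125. ]
chest 125 [510.9 489.1 125. ]
chest 78 [469.4 216.7  78. ]
chest 78 [354.3 332.9  78. ]
ridge [array([525. , 329.7, 160. ]), array([467.3, 389.3, 160. ])]
slot [array([492.1, 285.2, 108. ]), array([474. , 267.9,  95. ]), array([403.6, 339.7,  95. ]), array([421.7, 357.4, 108. ])]
pad? [456.8 316.3  70. ]
disc left/right edge z~170 [619.6 122.4 170. ] [ 621.7 -151.1  170. ]
480 0 [349.8 191.5] [414.5 186.1]
480 150 [350.9 138.1] [427.2 177.3]
480 320 [352.3  68.7] [447.2 163.4]
500 0 [342.5 190. ] [414.3 179.1]
500 150 [343.1 136.8] [426.9 169.2]
500 320 [343.9  67.7] [446.8 153.6]
520 0 [335.2 188.6] [414.1 172. ]
520 150 [335.4 135.5] [426.6 161.1]
520 320 [335.6  66.7] [446.4 143.9]
540 0 [328.1 187.1] [413.9 165. ]
540 150 [327.8 134.2] [426.3 153.1]
540 320 [327.4  65.7] [446.  134.3]
560 0 [320.9 185.7] [413.6 158.1]
560 150 [320.2 133. ] [426.1 145.1]
560 320 [319.3  64.7] [445.6 124.7]
580 0 [313.9 184.3] [413.4 151.1]
580 150 [312.7 131.7] [425.8 137.1]
580 320 [311.2  63.8] [445.2 115.1]
```

```bash
python3 - <<'E'
from h import *
t=ld('top');s=ld('side');np.set_printoptions(precision=1,suppress=True)
for a,b in(((383,92),(283,85)),((383,150),(272,218)),((440,118),(313,150)),((327,120),(243,150)),((383,92),(275,85)),((383,92),(268,87))): print(a,b,tri(t,a,s,b))
im=s['color'][:,:,::-1]
cv2.imwrite('pics/c3.png',cv2.resize(im[70:240,225:425],None,fx=4,fy=3.5,interpolation=3))
E
```

```text
(383, 92) (283, 85) (array([614.9,  -1.6, 309.8]), np.float64(38.29428068289951))
(383, 150) (272, 218) (array([628.5, -31.9, -67.6]), np.float64(60.39543786197402))
(440, 118) (313, 150) (array([ 633.1, -185.8,   65.1]), np.float64(43.93529179550155))
(327, 120) (243, 150) (array([618.3, 126. , 204.3]), np.float64(19.726522085637395))
(383, 92) (275, 85) (array([624.5,   0.3, 306.6]), np.float64(21.79979949012072))
(383, 92) (268, 87) (array([634.1,   1.4, 299.3]), np.float64(8.350972274391797))
```

View pics/c3.png

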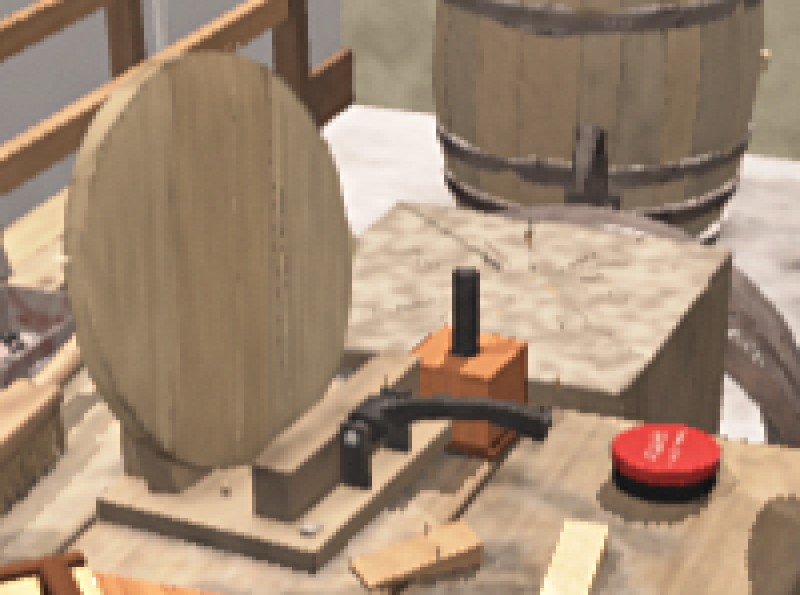

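```bash
cat >> h.py <<'E'
from scipy.spatial.transform import Slerp
np.set_printoptions(precision=2,suppress=True)
def axes(z,x):  # tool rotation from z axis and approximate x axis
    z=np.array(z,float)/np.linalg.norm(z); x=np.array(x,float); x-=z*(x@z); x/=np.linalg.norm(x)
    return Ro.from_matrix(np.c_[x,np.cross(z,x),z])
def plan(pos,R,n=None,start=None):
    s=telemetry.sense(); p0,R0=start or (s['eef_pos'],Ro.from_euler('xyz',s['tcp_rot']))
    pos=np.array(pos,float); D=np.linalg.norm(pos-p0); A=(R0.inv()*R).magnitude()*57.3
    n=n or int(np.ceil(max(D/200,A/34,.01))); sl=Slerp([0,1],Ro.concatenate([R0,R]))
    print('dist %.1f ang %.1f'%(D,A))
    for i in range(n):
        Ra,Rb=sl(i/n),sl((i+1)/n)
        print('dp',(Ra.inv().apply((pos-p0)/n)/40).round(3),'rot',((Ra.inv()*Rb).as_rotvec()*57.29578/6).round(3))
    return pos,R
E
python3 - <<'E'
from h import *
yaw=1.344
a=plan((503.5,-114.5,231),axes((0,0,-1),(np.cos(yaw),np.sin(yaw),0)))
plan((503.5,-114.5,84),a[1],start=a)
E
```

```text
dist 548.6 ang 56.3
dp [ 3.59 -2.83  0.  ] rot [-0.   -0.   -3.13]
dp [ 4.31 -1.53 -0.  ] rot [-0.   -0.   -3.13]
dp [ 4.57 -0.06 -0.  ] rot [-0.   -0.   -3.13]
dist 147.0 ang 0.0
dp [0.   0.   3.67] rot [0. 0. 0.]
```

Emit:
{"name": "play_rows", "arguments": {
  "dp": [
    [0.72,-0.57,0],
    [1.44,-1.13,0],
    [2.15,-1.7,0],
    [2.87,-2.26,0],
    [3.59,-2.83,0]
  ],
  "rot": [
    [0,0,-0.63],
    [0,0,-1.25],
    [0,0,-1.88],
    [0,0,-2.5],
    [0,0,-3.13]
  ],
  "fingers": 0.55,
  "grip_force": 60
}}

```text
clock: 0.57
eef_pos: [315.4, -426.6, 231.1]
tcp_rot: [-3.141, -0.0, 0.691]
contact_force: [0.6, -0.2, 0.9]
opening: 0.547
grasp_force: 0.0
```

Emit:
{"name": "play_rows", "arguments": {
  "dp": [
    [0.86,-0.31,0],
    [1.72,-0.61,0],
    [2.59,-0.92,0],
    [3.45,-1.22,0],
    [4.31,-1.53,0]
  ],
  "rot": [
    [0,0,-0.63],
    [0,0,-1.25],
    [0,0,-1.88],
    [0,0,-2.5],
    [0,0,-3.13]
  ]
}}

```text
clock: 0.98
eef_pos: [409.8, -269.7, 231.3]
tcp_rot: [3.142, 0.0, 1.019]
contact_force: [0.6, -0.8, 0.0]
opening: 0.55
grasp_force: 0.0
```

Emit:
{"name": "play_rows", "arguments": {
  "dp": [
    [0.91,-0.01,0],
    [1.83,-0.02,0],
    [2.74,-0.04,0],
    [3.66,-0.05,0],
    [4.57,-0.06,0]
  ],
  "rot": [
    [0,0,-0.63],
    [0,0,-1.25],
    [0,0,-1.88],
    [0,0,-2.5],
    [0,0,-3.13]
  ]
}}

```text
clock: 1.4
eef_pos: [504.0, -112.9, 231.3]
tcp_rot: [-3.142, 0.0, 1.347]
contact_force: [0.4, -0.1, 0.0]
opening: 0.549
grasp_force: 0.0
```

```bash
python3 - <<'E'
from h import *
yaw=1.344
f=grab('wrist','w1.png')
f=ld('wrist')
M=f['mount'];Rt=Ro.from_euler('xyz',f['rot']).as_matrix()
for X in((503.5,-114.5,125),(502.3,-116,62)):
    c=np.linalg.inv(M)@np.r_[Rt.T@(np.array(X)-f['pos']),1]; p=f['mtx']@c[:3]; print(p[:2]/p[2])
plan((503.5,-114.5,84),axes((0,0,-1),(np.cos(yaw),np.sin(yaw),0)))
print(f['pos'],f['rot'],telemetry.sense()['opening'],telemetry.sense()['clock'])
E
```

```text
[313.03 201.51]
[312.22 185.55]
dist 147.6 ang 0.6
dp [-0.18 -0.06  3.69] rot [ 0.02 -0.03  0.09]
[ 503.98 -112.88  231.26] [-3.14  0.    1.35] 0.5489563719019896 1.45
```

View pics/w1.png

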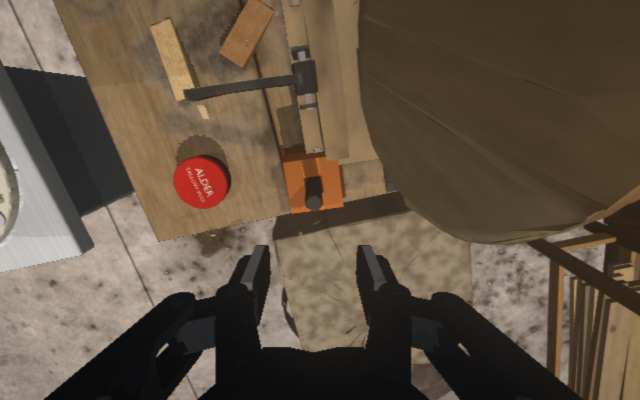

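The wrist view shows the punch head at (314,200), within 1–2 px of prediction, and the stand at (313,182). The disc edge stays to the right of column 390. I'll descend.

Emit:
{"name": "play_rows", "arguments": {
  "dp": [
    [-0.05,-0.02,0.5],
    [-0.1,-0.04,1.1],
    [-0.15,-0.06,1.7],
    [-0.18,-0.06,2.3],
    [-0.18,-0.06,2.5]
  ],
  "rot": [
    [0,0,0.09],
    [0,0,0.09],
    [0,0,0.09],
    [0,0,0.09],
    [0,0,0.09]
  ]
}}

```text
clock: 1.87
eef_pos: [497.4, -120.7, 128.3]
tcp_rot: [-3.137, 0.0, 1.335]
contact_force: [-0.5, 0.5, -0.7]
opening: 0.549
grasp_force: 0.0
```

Emit:
{"name": "play_rows", "arguments": {
  "dp": [
    [0,0,0.3],
    [0,0,0.6],
    [0,0,0.9],
    [0,0,1.18],
    [0,0,1.18]
  ],
  "rot": [
    [0,0,0],
    [0,0,0],
    [0,0,0],
    [0,0,0],
    [0,0,0]
  ]
}}

```text
clock: 2.28
eef_pos: [498.5, -120.9, 82.6]
tcp_rot: [-3.139, -0.0, 1.335]
contact_force: [0.4, 0.5, -0.6]
opening: 0.551
grasp_force: 0.0
```

Emit:
{"name": "play_rows", "arguments": {
  "dp": [
    [0,0,0],
    [0,0,0],
    [0,0,0],
    [0,0,0],
    [0,0,0]
  ],
  "rot": [
    [0,0,0],
    [0,0,0],
    [0,0,0],
    [0,0,0],
    [0,0,0]
  ],
  "fingers": 0,
  "grip_force": 60
}}

```text
clock: 2.7
eef_pos: [500.3, -121.3, 85.0]
tcp_rot: [3.14, -0.0, 1.335]
contact_force: [0.6, -0.4, 4.8]
opening: 0.178
grasp_force: 58.7
```

Emit:
{"name": "play_rows", "arguments": {
  "dp": [
    [0,0,0],
    [0,0,0],
    [0,0,0]
  ],
  "rot": [
    [0,0,0],
    [0,0,0],
    [0,0,0]
  ]
}}

```text
clock: 2.95
eef_pos: [500.3, -121.3, 84.9]
tcp_rot: [3.14, -0.0, 1.335]
contact_force: [0.1, -0.4, 8.0]
opening: 0.176
grasp_force: 58.8
```

Emit:
{"name": "play_rows", "arguments": {
  "dp": [
    [0,0,0],
    [0,0,0],
    [0,0,0],
    [0.18,0,0],
    [0.18,0,0]
  ],
  "rot": [
    [0,0,0],
    [0,0,0],
    [0,0,0],
    [0,0,0],
    [0,0,0]
  ],
  "fingers": 0.4
}}

```text
clock: 3.37
eef_pos: [501.2, -113.3, 83.9]
tcp_rot: [-3.141, -0.0, 1.334]
contact_force: [1.0, 0.5, 0.7]
opening: 0.4
grasp_force: 0.0
```

Emit:
{"name": "play_rows", "arguments": {
  "dp": [
    [0,0,0],
    [0,0,0],
    [0,0,0],
    [0,0,0],
    [0,0,0]
  ],
  "rot": [
    [0,0,0],
    [0,0,0],
    [0,0,0],
    [0,0,0],
    [0,0,0]
  ],
  "fingers": 0.4
}}

```text
clock: 3.78
eef_pos: [501.2, -114.2, 84.1]
tcp_rot: [-3.142, 0.0, 1.335]
contact_force: [-0.2, -0.7, -0.2]
opening: 0.4
grasp_force: 0.0
```

```bash
python3 - <<'E'
from h import *
f=grab('wrist','w2.png');f=ld('wrist');M=f['mount'];Rt=Ro.from_euler('xyz',f['rot']).as_matrix()
for X in((503.5,-114.5,125),f['pos']+[0,0,41]):
    c=np.linalg.inv(M)@np.r_[Rt.T@(np.array(X)-f['pos']),1]; p=f['mtx']@c[:3]; print(p[:2]/p[2])
g=grab('top');g=ld('top')
g2=grab('side');g2=ld('side')
cv2.imwrite('pics/w2.png',np.hstack([f['color'][100:400,170:470,::-1],cv2.resize(g2['color'][110:210,290:390,::-1],(300,300))]))
print(telemetry.sense())
E
```

```text
[319.21 305.92]
[313.62 306.56]
{'clock': 3.9333, 'qpos': array([-0.23,  0.38,  1.99, -0.  ,  0.77,  0.01]), 'qvel': array([-0., -0.,  0., -0.,  0.,  0.]), 'joint_efforts': array([  0.01, -52.42, -24.22,   0.  ,   0.  ,  -0.  ]), 'eef_pos': array([ 501.16, -114.22,   84.08]), 'tcp_rot': array([-3.14,  0.  ,  1.33]), 'contact_force': array([-0.3 ,  0.41, -0.23]), 'wrist_torque': array([0.01, 0.01, 0.02]), 'grasp_force': 0.0, 'opening': 0.4004758274025443}
```

View pics/w2.png

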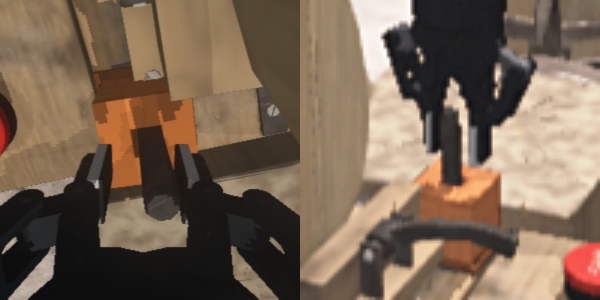

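Head at (331,305) against the finger centre at 314: the punch leans a few mm towards +x in its hole. I'll shift slightly, grip and lift.

Emit:
{"name": "play_rows", "arguments": {
  "dp": [
    [0,0.07,0],
    [0,0.07,0],
    [0,0.07,0]
  ],
  "rot": [
    [0,0,0],
    [0,0,0],
    [0,0,0]
  ],
  "fingers": 0.4
}}

```text
clock: 4.18
eef_pos: [504.1, -114.9, 84.1]
tcp_rot: [3.141, -0.0, 1.335]
contact_force: [-1.2, 0.1, 0.2]
opening: 0.406
grasp_force: 0.0
```

Emit:
{"name": "play_rows", "arguments": {
  "dp": [
    [0,0.07,0],
    [0,0.07,0],
    [0,0.07,0],
    [0,0.07,0],
    [0,0.07,0]
  ],
  "rot": [
    [0,0,0],
    [0,0,0],
    [0,0,0],
    [0,0,0],
    [0,0,0]
  ],
  "fingers": 0,
  "grip_force": 70
}}

```text
clock: 4.6
eef_pos: [506.8, -115.6, 84.3]
tcp_rot: [3.141, 0.0, 1.335]
contact_force: [-1.5, -1.2, 4.8]
opening: 0.177
grasp_force: 67.7
```

Emit:
{"name": "play_rows", "arguments": {
  "dp": [
    [0,0,-0.2],
    [0,0,-0.6],
    [0,0,-1.2],
    [0,0,-1.9],
    [0,0,-2.6]
  ],
  "rot": [
    [0,0,0],
    [0,0,0],
    [0,0,0],
    [0,0,0],
    [0,0,0]
  ]
}}

```text
clock: 5.02
eef_pos: [505.9, -115.2, 189.0]
tcp_rot: [-3.14, -0.0, 1.335]
contact_force: [0.6, 0.2, -2.3]
opening: 0.174
grasp_force: 68.0
```

Emit:
{"name": "play_rows", "arguments": {
  "dp": [
    [0,0,-0.3],
    [0,0,-0.3],
    [0,0,-0.3]
  ],
  "rot": [
    [0,0,0],
    [0,0,0],
    [0,0,0]
  ]
}}

```text
clock: 5.27
eef_pos: [506.7, -115.4, 200.4]
tcp_rot: [3.141, -0.0, 1.335]
contact_force: [0.0, -0.8, -2.8]
opening: 0.174
grasp_force: 68.2
```

```bash
python3 - <<'E'
from h import *
for n in('top','side','wrist'): grab(n)
a=ld('top')['color'][100:260,200:460,::-1];b=ld('side')['color'][50:210,230:490,::-1]
w=ld('wrist')['color'][:,:,::-1]
z=np.vstack([cv2.resize(np.hstack([a,b]),(780,240)),cv2.resize(w[40:400,100:600],(780,350))[:, :]])
cv2.imwrite('pics/v3.png',z); print(telemetry.sense())
E
```

```text
{'clock': 5.4167, 'qpos': array([-0.23,  0.23,  1.89,  0.  ,  1.03,  0.01]), 'qvel': array([-0.,  0., -0., -0.,  0., -0.]), 'joint_efforts': array([  0.  , -50.42, -32.68,   0.  ,  -0.01,   0.  ]), 'eef_pos': array([ 505.59, -115.19,  198.61]), 'tcp_rot': array([-3.14, -0.  ,  1.33]), 'contact_force': array([ 0.5 , -0.02, -3.04]), 'wrist_torque': array([ 0.07, -0.  , -0.02]), 'grasp_force': 68.1569091975689, 'opening': 0.17934031561012503}
```

View pics/v3.png

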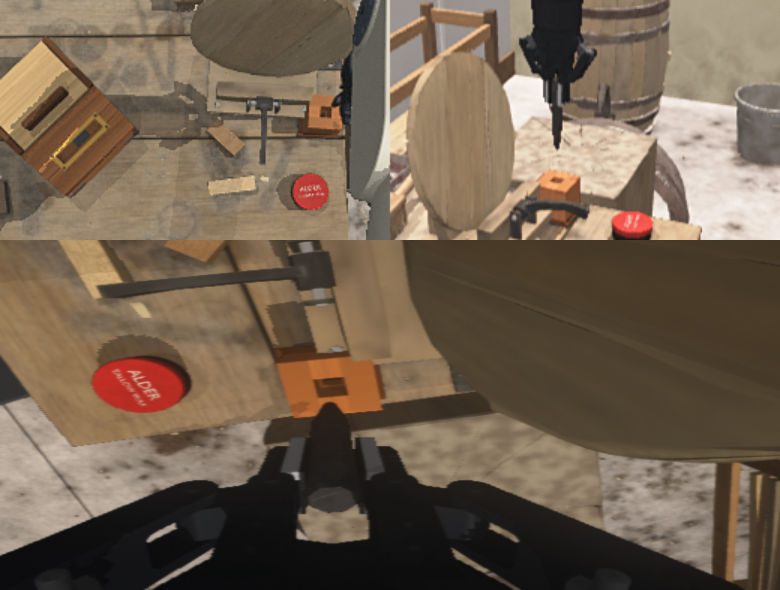

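The punch is held straight, with its tip at wrist pixel ~(313,208); the stand's hole is at ~(311,190). Next I move to the pre-slot pose.

```bash
cat >> h.py <<'E'
TIP=79.3
YAW=np.deg2rad(44.5)
cx=np.array([np.cos(YAW),np.sin(YAW),0]);cy=np.array([-np.sin(YAW),np.cos(YAW),0])
a28=np.deg2rad(28)
d=np.sin(a28)*cx-np.array([0,0,np.cos(a28)])
up=np.cos(a28)*cx+np.array([0,0,np.sin(a28)])
RS=axes(d,cy)
M0=np.array([447.8,312.5,101.5])
def toolpt(f,u,v,z):
    c=f['mount'][:3,:3]@np.linalg.inv(f['mtx'])@np.array([u,v,1.]);o=f['mount'][:3,3]
    return o+c*(z-o[2])/c[2]
E
python3 - <<'E'
from h import *
f=ld('wrist')
print('hole',onz(f,311.5,190.2,62),'tip',toolpt(f,312.8,207.7,TIP),'head',toolpt(f,313.5,312.6,TIP-120))
plan(M0-d*(TIP+45),RS,n=3)
E
```

```text
hole [ 503.88 -114.4    62.  ] tip [ 1.76 -0.31 79.3 ] head [ -3.26  -0.05 -40.7 ]
dist 399.6 ang 64.0
dp [ 2.94 -1.56 -0.1 ] rot [-1.43  0.78 -3.16]
dp [ 3.29 -0.51  0.  ] rot [-1.43  0.78 -3.16]
dp [3.27 0.57 0.28] rot [-1.43  0.78 -3.16]
```

Emit:
{"name": "play_rows", "arguments": {
  "dp": [
    [0.59,-0.31,-0.02],
    [1.18,-0.62,-0.04],
    [1.76,-0.94,-0.06],
    [2.35,-1.25,-0.08],
    [2.94,-1.56,-0.1]
  ],
  "rot": [
    [-0.29,0.16,-0.63],
    [-0.57,0.31,-1.26],
    [-0.86,0.47,-1.9],
    [-1.14,0.62,-2.53],
    [-1.43,0.78,-3.16]
  ]
}}

```text
clock: 5.83
eef_pos: [472.1, 14.6, 202.7]
tcp_rot: [2.982, -0.056, 1.674]
contact_force: [0.8, 0.9, -2.6]
opening: 0.18
grasp_force: 68.5
```

Emit:
{"name": "play_rows", "arguments": {
  "dp": [
    [0.66,-0.1,0],
    [1.32,-0.2,0],
    [1.97,-0.3,0],
    [2.63,-0.4,0],
    [3.29,-0.51,0]
  ],
  "rot": [
    [-0.29,0.16,-0.63],
    [-0.57,0.31,-1.26],
    [-0.86,0.47,-1.9],
    [-1.14,0.62,-2.53],
    [-1.43,0.78,-3.16]
  ]
}}

```text
clock: 6.25
eef_pos: [438.9, 143.3, 206.9]
tcp_rot: [2.812, -0.054, 2.015]
contact_force: [-0.1, 1.1, -2.4]
opening: 0.177
grasp_force: 68.5
```

Emit:
{"name": "play_rows", "arguments": {
  "dp": [
    [0.65,0.11,0.06],
    [1.3,0.22,0.11],
    [1.96,0.34,0.17],
    [2.6,0.45,0.22],
    [3.27,0.57,0.28]
  ],
  "rot": [
    [-0.29,0.16,-0.63],
    [-0.57,0.31,-1.26],
    [-0.86,0.47,-1.9],
    [-1.14,0.62,-2.53],
    [-1.43,0.78,-3.16]
  ]
}}

```text
clock: 6.67
eef_pos: [405.8, 272.0, 210.7]
tcp_rot: [2.652, 0.004, 2.351]
contact_force: [0.1, -0.3, -2.4]
opening: 0.175
grasp_force: 68.5
```

Emit:
{"name": "play_rows", "arguments": {
  "dp": [
    [0,0,0],
    [0,0,0],
    [0,0,0]
  ],
  "rot": [
    [0,0,0],
    [0,0,0],
    [0,0,0]
  ]
}}

```text
clock: 6.92
eef_pos: [406.6, 270.9, 211.0]
tcp_rot: [2.654, 0.003, 2.348]
contact_force: [-0.6, -0.8, -2.3]
opening: 0.177
grasp_force: 68.4
```

```bash
python3 - <<'E'
from h import *
f=grab('wrist','w4.png');f=ld('wrist')
h=cv2.cvtColor(f['color'],cv2.COLOR_RGB2HSV)
m=cv2.inRange(h,(18,110,90),(34,255,255));k,l,st,ce=cv2.connectedComponentsWithStats(m)
for i in range(1,k):
    if st[i,4]>60:print(st[i],ce[i])
print(f['pos'],f['rot'])
p,R=M0-d*(TIP+45),RS
plan(p,R)
E
```

```text
[514   0  46  28 322] [534.58   8.38]
[476  23  28  15  82] [490.12  28.59]
[472  81  16  17  61] [477.98  88.13]
[ 369  115   98  150 6947] [421.39 178.44]
[ 295  138   40  108 1733] [315.13 182.91]
[520 145  81  22 409] [556.55 154.44]
[  27  290   78   87 1763] [ 65.33 332.66]
[463 295  20  29 113] [473.38 307.65]
[406.62 270.95 210.97] [2.65 0.   2.35]
dist 1.2 ang 0.2
dp [ 0.03 -0.   -0.  ] rot [-0.    0.03  0.01]
```

View pics/w4.png

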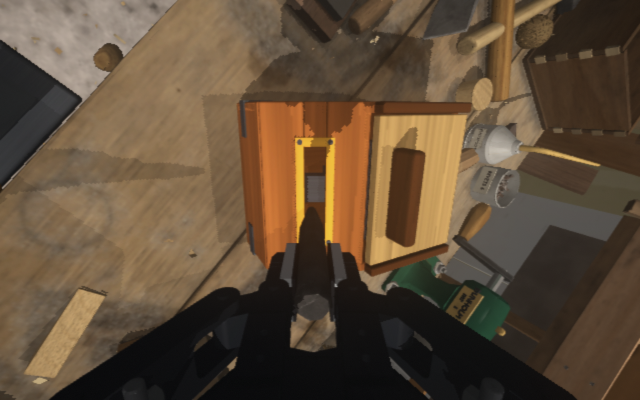

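```bash
python3 - <<'E'
from h import *
f=ld('wrist')
def loc(u,v,dep):
    o,c=ray(f,u,v);P=o+c*(((M0+d*dep-o)@d)/(c@d));return np.array([(P-M0)@up,(P-M0)@cy])
print('inner L/R',loc(304,190,0),loc(326,190,0),'end',loc(315,147,0))
print('pad top/bottom',[loc(315,v,q) for q in(30,42) for v in(175,203)])
print('tip',loc(312.8,207.7,-45), 'nominal tip',(f['pos']+d*TIP-M0)@np.c_[up,cy,d])
c=f['color'];g=c.astype(int)
for v in (165,185):print(v,[tuple(g[v,u]) for u in range(292,340,2)])
print([ (v,tuple(g[v,313])) for v in range(138,215,3)])
E
```

```text
inner L/R [-9.37  3.4 ] [11.68  3.45] end [ 0.97 44.2 ]
pad top/bottom [array([ 1.32, 11.25]), array([  1.46, -19.65]), array([1.42, 8.51]), array([  1.56, -23.64])]
tip [-0.92  1.24] nominal tip [ -0.25  -0.78 -44.82]
165 [(np.int64(175), np.int64(100), np.int64(47)), (np.int64(177), np.int64(104), np.int64(47)), (np.int64(232), np.int64(171), np.int64(58)), (np.int64(239), np.int64(187), np.int64(61)), (np.int64(239), np.int64(191), np.int64(63)), (np.int64(237), np.int64(188), np.int64(62)), (np.int64(137), np.int64(88), np.int64(35)), (np.int64(99), np.int64(56), np.int64(27)), (np.int64(96), np.int64(55), np.int64(26)), (np.int64(95), np.int64(54), np.int64(27)), (np.int64(90), np.int64(51), np.int64(24)), (np.int64(90), np.int64(51), np.int64(24)), (np.int64(90), np.int64(51), np.int64(25)), (np.int64(91), np.int64(52), np.int64(26)), (np.int64(90), np.int64(51), np.int64(24)), (np.int64(83), np.int64(49), np.int64(26)), (np.int64(72), np.int64(45), np.int64(26)), (np.int64(208), np.int64(148), np.int64(48)), (np.int64(238), np.int64(184), np.int64(61)), (np.int64(239), np.int6
[... 1925 characters left out ...]
64(60), np.int64(43), np.int64(32))), (177, (np.int64(91), np.int64(81), np.int64(76))), (180, (np.int64(93), np.int64(84), np.int64(79))), (183, (np.int64(92), np.int64(82), np.int64(77))), (186, (np.int64(92), np.int64(82), np.int64(77))), (189, (np.int64(92), np.int64(82), np.int64(77))), (192, (np.int64(92), np.int64(82), np.int64(77))), (195, (np.int64(93), np.int64(83), np.int64(79))), (198, (np.int64(93), np.int64(83), np.int64(80))), (201, (np.int64(91), np.int64(78), np.int64(73))), (204, (np.int64(90), np.int64(52), np.int64(25))), (207, (np.int64(64), np.int64(41), np.int64(24))), (210, (np.int64(54), np.int64(36), np.int64(23))), (213, (np.int64(54), np.int64(36), np.int64(23)))]
```

The wrist view shows the slot at columns 304–326, its far end at row 147, and a grey pad at rows 176–202, meaning the pad's centre is at y≈-5 mm. The slot centre is ~2 mm up-slope of the tip. I'll correct both offsets and enter.

Emit:
{"name": "play_rows", "arguments": {
  "dp": [
    [-0.15,0.045,0],
    [-0.15,0.045,0.3],
    [-0.15,0.045,0.6],
    [-0.15,0.045,0.9],
    [-0.15,0.045,1.1]
  ],
  "rot": [
    [0,0,0],
    [0,0,0],
    [0,0,0],
    [0,0,0],
    [0,0,0]
  ]
}}

```text
clock: 7.38
eef_pos: [428.0, 281.9, 173.0]
tcp_rot: [2.652, 0.003, 2.346]
contact_force: [-0.6, -0.5, -2.3]
opening: 0.178
grasp_force: 68.6
```

Emit:
{"name": "play_rows", "arguments": {
  "dp": [
    [0,0,0.15],
    [0,0,0.3],
    [0,0,0.45],
    [0,0,0.6],
    [0,0,0.6]
  ],
  "rot": [
    [0,0,0],
    [0,0,0],
    [0,0,0],
    [0,0,0],
    [0,0,0]
  ]
}}

```text
clock: 7.8
eef_pos: [435.6, 290.6, 152.0]
tcp_rot: [2.652, 0.003, 2.348]
contact_force: [-0.3, -1.1, -2.9]
opening: 0.181
grasp_force: 68.5
```

Emit:
{"name": "play_rows", "arguments": {
  "dp": [
    [0,0,0.05],
    [0,0,0.1],
    [0,0,0.15],
    [0,0,0.15]
  ],
  "rot": [
    [0,0,0],
    [0,0,0],
    [0,0,0],
    [0,0,0]
  ]
}}

```text
clock: 8.13
eef_pos: [437.7, 292.6, 147.5]
tcp_rot: [2.651, 0.004, 2.348]
contact_force: [-0.2, -0.2, -1.9]
opening: 0.177
grasp_force: 68.5
```

```bash
cat >> h.py <<'E'
def tipstat():
    s=telemetry.sense();P=s['eef_pos']+Ro.from_euler('xyz',s['tcp_rot']).apply([0,0,TIP])-M0;F=s['contact_force']
    print('clock %.2f up %.1f y %.1f depth %.1f | F along d %.1f up %.1f y %.1f'%(s['clock'],P@up,P@cy,P@d,F@d,F@up,F@cy))
E
python3 -c "from h import *;tipstat()"
```

```text
clock 8.13 up 3.1 y -7.3 depth 28.7 | F along d 1.6 up -1.1 y 0.0
```

Emit:
{"name": "play_rows", "arguments": {
  "dp": [
    [0,-0.03,0.05],
    [0,-0.03,0.1],
    [0,-0.03,0.1]
  ],
  "rot": [
    [0,0,0],
    [0,0,0],
    [0,0,0]
  ]
}}

```text
clock: 8.38
eef_pos: [438.1, 293.1, 143.2]
tcp_rot: [2.651, 0.003, 2.348]
contact_force: [-0.4, 0.1, -2.7]
opening: 0.176
grasp_force: 68.5
```

Emit:
{"name": "play_rows", "arguments": {
  "dp": [
    [0,0,0.05],
    [0,0,0.1],
    [0,0,0.1]
  ],
  "rot": [
    [0,0,0],
    [0,0,0],
    [0,0,0]
  ]
}}

```text
clock: 8.63
eef_pos: [439.7, 294.5, 139.8]
tcp_rot: [2.651, 0.004, 2.348]
contact_force: [-0.4, 0.8, -2.0]
opening: 0.177
grasp_force: 68.7
```

Emit:
{"name": "play_rows", "arguments": {
  "dp": [
    [0,0,0.05],
    [0,0,0.1],
    [0,0,0.1]
  ],
  "rot": [
    [0,0,0],
    [0,0,0],
    [0,0,0]
  ]
}}

```text
clock: 8.88
eef_pos: [441.0, 295.8, 136.2]
tcp_rot: [2.651, 0.004, 2.348]
contact_force: [0.1, 0.8, -1.5]
opening: 0.178
grasp_force: 68.7
```

```bash
python3 -c "from h import *;tipstat()"
```

```text
clock 8.88 up 1.8 y -7.4 depth 40.9 | F along d 1.6 up -0.1 y 0.5
```

Emit:
{"name": "play_rows", "arguments": {
  "dp": [
    [0,0,0.05],
    [0,0,0.075],
    [0,0,0.075]
  ],
  "rot": [
    [0,0,0],
    [0,0,0],
    [0,0,0]
  ]
}}

```text
clock: 9.13
eef_pos: [442.0, 296.8, 133.6]
tcp_rot: [2.651, 0.004, 2.348]
contact_force: [-0.8, -0.0, -1.2]
opening: 0.177
grasp_force: 68.7
```

Emit:
{"name": "play_rows", "arguments": {
  "dp": [
    [0,0,0.05],
    [0,0,0.075],
    [0,0,0.075]
  ],
  "rot": [
    [0,0,0],
    [0,0,0],
    [0,0,0]
  ]
}}

```text
clock: 9.38
eef_pos: [443.0, 297.7, 131.0]
tcp_rot: [2.651, 0.004, 2.348]
contact_force: [-0.6, 0.5, -1.1]
opening: 0.18
grasp_force: 68.7
```

```bash
python3 -c "from h import *;tipstat()"
```

```text
clock 9.38 up 1.8 y -7.4 depth 46.8 | F along d 0.9 up -0.6 y 0.8
```

Emit:
{"name": "play_rows", "arguments": {
  "dp": [
    [0,0,0.05],
    [0,0,0.075],
    [0,0,0.075]
  ],
  "rot": [
    [0,0,0],
    [0,0,0],
    [0,0,0]
  ]
}}

```text
clock: 9.63
eef_pos: [444.0, 298.7, 128.3]
tcp_rot: [2.651, 0.004, 2.348]
contact_force: [-0.6, 0.4, -1.0]
opening: 0.173
grasp_force: 68.7
```

Emit:
{"name": "play_rows", "arguments": {
  "dp": [
    [0,0,0.05],
    [0,0,0.075],
    [0,0,0.075]
  ],
  "rot": [
    [0,0,0],
    [0,0,0],
    [0,0,0]
  ]
}}

```text
clock: 9.88
eef_pos: [445.0, 299.6, 126.5]
tcp_rot: [2.65, 0.004, 2.348]
contact_force: [-9.3, -8.6, 20.6]
opening: 0.177
grasp_force: 71.8
```

```bash
python3 - <<'E'
from h import *
tipstat()
f=grab('wrist');g=grab('side')
z=np.hstack([cv2.resize(f['color'][90:340,220:420,::-1],(480,600)),cv2.resize(g['color'][190:320,230:300,::-1],(320,600))])
cv2.imwrite('pics/v5.png',z)
E
```

```text
clock 9.88 up 2.2 y -7.4 depth 52.0 | F along d -24.1 up -1.5 y 0.3
```

```bash
python3 - <<'E'
from h import *
f=ld('wrist')['color'];w=cv2.imread('pics/w4.png')[:,:,::-1].copy()
g=lambda a:cv2.cvtColor(np.ascontiguousarray(a),cv2.COLOR_RGB2GRAY)
T=g(w[285:325,292:338]);R=cv2.matchTemplate(g(f)[260:350,270:360],T,cv2.TM_CCOEFF_NORMED)
print(cv2.minMaxLoc(R),'expect loc (22,25)')
np.set_printoptions(linewidth=200)
print(g(w)[270:340:3,313]);print(g(f)[270:340:3,313])
G=g(f);print('above col315',[(v,tuple(map(int,f[v,315]))) for v in range(130,235,6)])
E
```

```text
(-0.08559899032115936, 0.9199970960617065, (14, 0), (22, 25)) expect loc (22,25)
[32 32 31 30 29 28 30 31 47 64 75 58 58 58 59 60 58 52 55 61 68 85 86 89]
[ 36  35  35  33  33  32  33  34  50  71  80  65  65  64  65  66  65 117 117 117 116 117 131 130]
above col315 [(130, (117, 66, 32)), (136, (117, 65, 31)), (142, (113, 72, 29)), (148, (163, 113, 38)), (154, (165, 115, 38)), (160, (93, 52, 26)), (166, (91, 51, 25)), (172, (94, 53, 26)), (178, (89, 51, 26)), (184, (89, 51, 27)), (190, (52, 41, 34)), (196, (54, 43, 37)), (202, (54, 43, 37)), (208, (57, 46, 40)), (214, (46, 32, 22)), (220, (48, 34, 24)), (226, (48, 34, 24)), (232, (49, 35, 26))]
```

```bash
python3 - <<'E'
from h import *
f=ld('wrist')
print([(v,tuple(map(int,f['color'][v,318]))) for v in range(184,216)])
def loc(u,v,dep):
    o,c=ray(f,u,v);P=o+c*(((M0+d*dep-o)@d)/(c@d));return np.array([(P-M0)@up,(P-M0)@cy])
for q in(30,36,42,48,54):print(q,loc(317,187,q),loc(317,211,q))
print('end',loc(315,157,0))
E
```

```text
[(184, (90, 51, 26)), (185, (69, 44, 29)), (186, (51, 37, 30)), (187, (50, 37, 31)), (188, (49, 37, 30)), (189, (49, 38, 30)), (190, (52, 41, 35)), (191, (53, 42, 36)), (192, (54, 43, 36)), (193, (53, 42, 36)), (194, (53, 42, 35)), (195, (53, 42, 36)), (196, (54, 43, 38)), (197, (54, 43, 37)), (198, (54, 43, 37)), (199, (54, 42, 36)), (200, (54, 42, 36)), (201, (54, 43, 37)), (202, (56, 45, 40)), (203, (55, 44, 39)), (204, (56, 46, 40)), (205, (70, 62, 57)), (206, (83, 76, 73)), (207, (86, 78, 75)), (208, (86, 78, 75)), (209, (86, 79, 78)), (210, (88, 80, 79)), (211, (87, 80, 78)), (212, (86, 78, 76)), (213, (83, 76, 73)), (214, (79, 70, 68)), (215, (72, 63, 60))]
30 [ 4.46 18.12] [ 4.59 -0.11]
36 [ 4.57 16.49] [ 4.7  -2.29]
42 [ 4.68 14.85] [ 4.82 -4.47]
48 [ 4.79 13.22] [ 4.94 -6.66]
54 [ 4.9  11.59] [ 5.05 -8.84]
end [ 2.59 44.52]
```

The punch hasn't slipped, and the pad's edge now ranges to ~52 mm depth, against ~36 before. Together with 24 N of resistance, that puts the catch at its stop. I'll withdraw.

Emit:
{"name": "play_rows", "arguments": {
  "dp": [
    [0,-0.01,-0.4],
    [0,-0.01,-1.0],
    [0,-0.01,-1.7],
    [0,-0.01,-2.4],
    [0,-0.01,-2.6]
  ],
  "rot": [
    [0,0,0],
    [0,0,0],
    [0,0,0],
    [0,0,0],
    [0,0,0]
  ]
}}

```text
clock: 10.4
eef_pos: [409.5, 264.9, 220.1]
tcp_rot: [2.648, 0.005, 2.348]
contact_force: [1.0, 0.1, -2.4]
opening: 0.176
grasp_force: 69.1
```

Emit:
{"name": "play_rows", "arguments": {
  "dp": [
    [0,0,0],
    [0,0,0],
    [0,0,0]
  ],
  "rot": [
    [0,0,0],
    [0,0,0],
    [0,0,0]
  ]
}}

```text
clock: 10.65
eef_pos: [409.4, 265.3, 216.2]
tcp_rot: [2.652, 0.003, 2.348]
contact_force: [0.1, -0.2, -2.5]
opening: 0.177
grasp_force: 69.0
```

```bash
python3 - <<'E'
from h import *
tipstat()
f=grab('wrist');f=ld('wrist')
def loc(u,v,dep):
    o,c=ray(f,u,v);P=o+c*(((M0+d*dep-o)@d)/(c@d));return np.array([(P-M0)@up,(P-M0)@cy])
print([(v,tuple(map(int,f['color'][v,315]))) for v in range(160,214,2)])
R=axes((0,0,-1),(np.cos(1.335),np.sin(1.335),0))
a=plan((504.5,-116.2,200),R,n=3)
E
```

```text
clock 10.65 up 0.5 y -6.9 depth -50.3 | F along d 2.2 up -1.2 y -0.2
[(160, (91, 52, 25)), (162, (91, 52, 25)), (164, (62, 42, 28)), (166, (67, 52, 44)), (168, (86, 75, 69)), (170, (87, 76, 71)), (172, (89, 77, 71)), (174, (89, 77, 73)), (176, (88, 76, 71)), (178, (86, 75, 69)), (180, (89, 78, 73)), (182, (87, 75, 70)), (184, (88, 77, 71)), (186, (89, 78, 73)), (188, (90, 79, 73)), (190, (67, 51, 40)), (192, (86, 50, 24)), (194, (89, 51, 24)), (196, (89, 51, 24)), (198, (91, 52, 25)), (200, (91, 52, 25)), (202, (91, 52, 25)), (204, (90, 52, 25)), (206, (88, 51, 24)), (208, (79, 47, 24)), (210, (58, 38, 24)), (212, (54, 37, 24))]
dist 393.5 ang 63.9
dp [-2.82 -1.53 -0.66] rot [ 1.42 -0.78  3.16]
dp [-3.22 -0.59 -0.25] rot [ 1.42 -0.78  3.16]
dp [-3.25  0.47  0.03] rot [ 1.42 -0.78  3.16]
```

The pad now spans 24 px instead of 27, so it is deeper and stayed in. Back to the stand.

Emit:
{"name": "play_rows", "arguments": {
  "dp": [
    [-0.56,-0.31,-0.13],
    [-1.13,-0.61,-0.26],
    [-1.69,-0.92,-0.4],
    [-2.26,-1.22,-0.53],
    [-2.82,-1.53,-0.66]
  ],
  "rot": [
    [0.28,-0.16,0.63],
    [0.57,-0.31,1.26],
    [0.85,-0.47,1.9],
    [1.14,-0.62,2.53],
    [1.42,-0.78,3.16]
  ]
}}

```text
clock: 11.12
eef_pos: [441.2, 137.3, 210.9]
tcp_rot: [2.813, -0.055, 2.009]
contact_force: [0.7, 0.0, -3.2]
opening: 0.179
grasp_force: 68.8
```

Emit:
{"name": "play_rows", "arguments": {
  "dp": [
    [-0.64,-0.12,-0.05],
    [-1.29,-0.24,-0.1],
    [-1.93,-0.35,-0.15],
    [-2.58,-0.47,-0.2],
    [-3.22,-0.59,-0.25]
  ],
  "rot": [
    [0.28,-0.16,0.63],
    [0.57,-0.31,1.26],
    [0.85,-0.47,1.9],
    [1.14,-0.62,2.53],
    [1.42,-0.78,3.16]
  ]
}}

```text
clock: 11.53
eef_pos: [473.3, 9.9, 205.5]
tcp_rot: [2.983, -0.057, 1.668]
contact_force: [0.1, 1.0, -1.9]
opening: 0.177
grasp_force: 68.8
```

Emit:
{"name": "play_rows", "arguments": {
  "dp": [
    [-0.65,0.09,0.01],
    [-1.3,0.19,0.01],
    [-1.95,0.28,0.02],
    [-2.6,0.38,0.03],
    [-3.25,0.47,0.03]
  ],
  "rot": [
    [0.28,-0.16,0.63],
    [0.57,-0.31,1.26],
    [0.85,-0.47,1.9],
    [1.14,-0.62,2.53],
    [1.42,-0.78,3.16]
  ]
}}

```text
clock: 11.95
eef_pos: [505.0, -117.4, 199.7]
tcp_rot: [-3.141, -0.001, 1.332]
contact_force: [1.0, -0.1, -2.2]
opening: 0.175
grasp_force: 68.7
```

Emit:
{"name": "play_rows", "arguments": {
  "dp": [
    [0,0,0],
    [0,0,0],
    [0,0,0],
    [0,0,0]
  ],
  "rot": [
    [0,0,0],
    [0,0,0],
    [0,0,0],
    [0,0,0]
  ]
}}

```text
clock: 12.28
eef_pos: [504.1, -115.4, 200.7]
tcp_rot: [3.14, -0.002, 1.336]
contact_force: [0.4, 0.4, -2.4]
opening: 0.176
grasp_force: 68.8
```

```bash
python3 - <<'E'
from h import *
f=grab('wrist');f=ld('wrist');print(f['pos'],f['rot'])
h=cv2.cvtColor(f['color'],cv2.COLOR_RGB2HSV)
m=cv2.inRange(h,(5,150,80),(16,255,255));m[230:]=0
k,l,st,ce=cv2.connectedComponentsWithStats(m)
for i in range(1,k):
    if st[i,4]>200:print(st[i],ce[i])
i=1+np.argmax(st[1:,4]);x,y,w,hh=st[i,:4]
hole=np.argwhere((l[y:y+hh,x:x+w]!=i)&(f['color'][y:y+hh,x:x+w].sum(2)<230))
V=f['color'][y:y+hh,x:x+w].sum(2)
for r_ in range(0,hh,3):print(y+r_,''.join('#' if q<200 else '.' for q in V[r_]))
print(x)
R=axes((0,0,-1),(np.cos(1.335),np.sin(1.335),0))
a=plan((504.5,-116.2,200),R)
E
```

```text
[ 504.13 -115.45  200.7 ] [ 3.14 -0.    1.34]
[ 277  152   70   70 3532] [311.78 186.32]
152 ###########################...........................................
155 ###########################........#############......................
158 ################################################......................
161 ###############################.......................................
164 #############.........................................................
167 ......................................................................
170 ................................................................##....
173 .................................................................##...
176 .................................................................##...
179 ..................................................................#...
182 ..............................##############......................##..
185 ..........................##..###############.....................##..
188 ..........................###..##############......................##.
191 ...........................#####
[... 156 characters left out ...]
#########.....................#.
200 .............................####....................................#
203 ......................................................................
206 ......................................................................
209 ..............................#########..............................#
212 .............................###########.............................#
215 ............................##############...................#########
218 ...........................###########################################
221 .......#####.......###################################################
277
dist 1.3 ang 0.2
dp [-0.02  0.01  0.03] rot [ 0.02 -0.02  0.01]
```

```bash
python3 - <<'E'
from h import *
f=ld('wrist');H=onz(f,313.5,190.5,62);t=toolpt(f,312.3,208.5,TIP)
R=Ro.from_euler('xyz',f['rot']);print('hole',H,'tip tool',t,'tip',R.apply(t)+f['pos'],'delta tool',R.inv().apply(H-R.apply(t)-f['pos']))
E
```

```text
hole [ 504.63 -115.8    62.  ] tip tool [ 1.07 -0.72 79.3 ] tip [ 503.8 -114.1  121.4] delta tool [-1.59  1.13 59.4 ]
```

Emit:
{"name": "play_rows", "arguments": {
  "dp": [
    [-0.03,0.02,0.3],
    [-0.03,0.02,0.7],
    [-0.03,0.02,1.1],
    [-0.03,0.02,1.4],
    [-0.03,0.02,1.4]
  ],
  "rot": [
    [0,0,0],
    [0,0,0],
    [0,0,0],
    [0,0,0],
    [0,0,0]
  ]
}}

```text
clock: 12.75
eef_pos: [503.6, -116.6, 143.6]
tcp_rot: [-3.141, -0.002, 1.336]
contact_force: [-0.9, 0.2, -2.9]
opening: 0.18
grasp_force: 68.8
```

Emit:
{"name": "play_rows", "arguments": {
  "dp": [
    [0,0,0.2],
    [0,0,0.4],
    [0,0,0.6],
    [0,0,0.8],
    [0,0,0.8]
  ],
  "rot": [
    [0,0,0],
    [0,0,0],
    [0,0,0],
    [0,0,0],
    [0,0,0]
  ]
}}

```text
clock: 13.17
eef_pos: [504.6, -117.4, 112.1]
tcp_rot: [3.141, -0.002, 1.335]
contact_force: [-0.3, -1.4, -3.0]
opening: 0.176
grasp_force: 68.8
```

Tip is now at ~33 mm and entering freely; 27 mm remain.

Emit:
{"name": "play_rows", "arguments": {
  "dp": [
    [0,0,0.1],
    [0,0,0.2],
    [0,0,0.3],
    [0,0,0.4],
    [0,0,0.4]
  ],
  "rot": [
    [0,0,0],
    [0,0,0],
    [0,0,0],
    [0,0,0],
    [0,0,0]
  ]
}}

```text
clock: 13.58
eef_pos: [505.3, -117.4, 96.9]
tcp_rot: [3.14, -0.002, 1.334]
contact_force: [1.0, 1.6, -3.0]
opening: 0.176
grasp_force: 68.9
```

Emit:
{"name": "play_rows", "arguments": {
  "dp": [
    [0,0,0.08],
    [0,0,0.16],
    [0,0,0.24],
    [0,0,0.24],
    [0,0,0.24]
  ],
  "rot": [
    [0,0,0],
    [0,0,0],
    [0,0,0],
    [0,0,0],
    [0,0,0]
  ]
}}

```text
clock: 14.0
eef_pos: [505.3, -117.5, 87.7]
tcp_rot: [3.14, -0.002, 1.334]
contact_force: [1.8, 4.9, -4.7]
opening: 0.18
grasp_force: 68.9
```

Emit:
{"name": "play_rows", "arguments": {
  "dp": [
    [0,0,0],
    [0,0,0],
    [0,0,0],
    [0,0,0],
    [0,0,0]
  ],
  "rot": [
    [0,0,0],
    [0,0,0],
    [0,0,0],
    [0,0,0],
    [0,0,0]
  ],
  "fingers": 0.45
}}

```text
clock: 14.42
eef_pos: [505.7, -117.9, 88.2]
tcp_rot: [3.138, -0.001, 1.335]
contact_force: [0.2, -0.3, 0.2]
opening: 0.451
grasp_force: 0.0
```

Emit:
{"name": "play_rows", "arguments": {
  "dp": [
    [0,0,-0.4],
    [0,0,-1.0],
    [0,0,-1.7],
    [0,0,-2.4],
    [0,0,-3.0]
  ],
  "rot": [
    [0,0,0],
    [0,0,0],
    [0,0,0],
    [0,0,0],
    [0,0,0]
  ]
}}

```text
clock: 14.83
eef_pos: [505.4, -117.9, 209.9]
tcp_rot: [3.138, -0.001, 1.335]
contact_force: [0.7, 0.7, -0.2]
opening: 0.451
grasp_force: 0.0
```

Emit:
{"name": "play_rows", "arguments": {
  "dp": [
    [0,0,0],
    [0,0,0],
    [0,0,0],
    [0,0,0]
  ],
  "rot": [
    [0,0,0],
    [0,0,0],
    [0,0,0],
    [0,0,0]
  ]
}}

```text
clock: 15.17
eef_pos: [504.4, -117.6, 206.9]
tcp_rot: [3.141, -0.001, 1.335]
contact_force: [-0.1, 0.8, 0.2]
opening: 0.453
grasp_force: 0.0
```

```bash
python3 - <<'E'
from h import *
a=cv2.imread('pics/side.png')[:,:,::-1]
g=grab('side');h=grab('wrist','w6.png')
f=ld('side')
for n,im in(('old',a),('new',f['color'])):
    V=im[140:200,328:356].astype(int).sum(2)
    print(n)
    for r_ in range(0,60,3):print(140+r_,''.join('#' if q<170 else '.' for q in V[r_]))
print(telemetry.sense()['eef_pos'])
E
```

```text
old
140 ............................
143 ............................
146 ............................
149 ...........#####............
152 ...........#####............
155 ...........#####............
158 ...........#####............
161 ...........#####............
164 ...........#####............
167 ...........#####............
170 ..........#######...........
173 ............................
176 ............................
179 ............................
182 ............................
185 ##..###.....................
188 ###########################.
191 ......................######
194 ......................#...#.
197 .........#..........#..#....
new
140 ............................
143 ............................
146 ............................
149 ............................
152 ............#####...........
155 ............#####...........
158 ............######..........
161 ............#####...........
164 ...........######...........
167 ...........######...........
170 ..........#######...........
173 ............................
176 ............................
179 ............................
182 ............................
185 ............................
188 ###########################.
191 ......................######
194 ......................#...#.
197 ....................#..#....
[ 504.51 -117.64  206.85]
```

```bash
python3 - <<'E'
from h import *
t=ld('top');w=ld('wrist');w['pos']=np.array([406.62,270.95,210.97]);w['rot']=np.array([2.654,.003,2.348])
a=cv2.imread('pics/w4.png');g=cv2.cvtColor(a,cv2.COLOR_BGR2HSV)[:,:,2]
print('w4 row200',g[200,380:470:2])
tc=(229.5,171.75)
for u in(398,402,406):print(tri(t,tc,w,(u,198)))
for z in(140,150,155):print(z,onz(t,*tc,z),onz(w,402,198,z))
C=onz(t,*tc,155);print(C)
R=axes((0,0,-1),cy)
p=plan((C[0],C[1],215),R,n=3)
E
```

```text
w4 row200 [187 181 184 188 127  72  71  72  72  72  72  74  73  75  80  98 101 100
  96  96 171 199 195 201 201 200 196 198 198 202 212 213 201 207 205 210
 198 156 156 158 159 159 156 143 148]
(array([499.94, 361.35, 142.36]), np.float64(5.455687270967285))
(array([498.9 , 361.19, 147.39]), np.float64(3.2377074310976055))
(array([497.85, 361.01, 152.31]), np.float64(1.099980930185942))
140 [500.02 364.73 140.  ] [506.5  362.59 140.  ]
150 [498.19 362.16 150.  ] [496.14 358.39 150.  ]
155 [497.27 360.88 155.  ] [490.96 356.3  155.  ]
[497.27 360.88 155.  ]
dist 478.6 ang 58.0
dp [ 3.86 -0.99 -0.06] rot [ 0.   -0.   -3.22]
dp [ 3.97  0.34 -0.06] rot [ 0.   -0.   -3.22]
dp [ 3.63  1.64 -0.07] rot [ 0.   -0.   -3.22]
```

Emit:
{"name": "play_rows", "arguments": {
  "dp": [
    [0.77,-0.2,-0.01],
    [1.54,-0.4,-0.02],
    [2.32,-0.59,-0.04],
    [3.09,-0.79,-0.05],
    [3.86,-0.99,-0.06]
  ],
  "rot": [
    [0,0,-0.64],
    [0,0,-1.29],
    [0,0,-1.93],
    [0,0,-2.58],
    [0,0,-3.22]
  ]
}}

```text
clock: 15.68
eef_pos: [502.3, 42.9, 209.8]
tcp_rot: [3.14, -0.001, 1.675]
contact_force: [1.0, -0.2, 0.2]
opening: 0.45
grasp_force: 0.0
```

Emit:
{"name": "play_rows", "arguments": {
  "dp": [
    [0.79,0.07,-0.01],
    [1.59,0.14,-0.02],
    [2.38,0.2,-0.04],
    [3.18,0.27,-0.05],
    [3.97,0.34,-0.06]
  ],
  "rot": [
    [0,0,-0.64],
    [0,0,-1.29],
    [0,0,-1.93],
    [0,0,-2.58],
    [0,0,-3.22]
  ]
}}

```text
clock: 16.1
eef_pos: [499.7, 202.5, 212.2]
tcp_rot: [3.14, 0.0, 2.012]
contact_force: [1.2, -0.4, -0.7]
opening: 0.446
grasp_force: 0.0
```

Emit:
{"name": "play_rows", "arguments": {
  "dp": [
    [0.73,0.33,-0.01],
    [1.45,0.66,-0.03],
    [2.18,0.98,-0.04],
    [2.9,1.31,-0.06],
    [3.63,1.64,-0.07]
  ],
  "rot": [
    [0,0,-0.64],
    [0,0,-1.29],
    [0,0,-1.93],
    [0,0,-2.58],
    [0,0,-3.22]
  ]
}}

```text
clock: 16.52
eef_pos: [497.5, 361.6, 214.9]
tcp_rot: [3.141, 0.001, 2.35]
contact_force: [0.8, -0.2, -0.2]
opening: 0.447
grasp_force: 0.0
```

Emit:
{"name": "play_rows", "arguments": {
  "dp": [
    [0,0,0],
    [0,0,0],
    [0,0,0],
    [0,0,0]
  ],
  "rot": [
    [0,0,0],
    [0,0,0],
    [0,0,0],
    [0,0,0]
  ],
  "fingers": 0.6
}}

```text
clock: 16.85
eef_pos: [497.9, 359.1, 215.4]
tcp_rot: [3.14, 0.002, 2.345]
contact_force: [0.4, 0.6, 1.1]
opening: 0.599
grasp_force: 0.0
```

```bash
python3 - <<'E'
from h import *
f=grab('wrist','w7.png');f=ld('wrist');print(f['pos'],f['rot'])
V=f['color'].astype(int).sum(2)
for v in range(100,330,9):print(v,''.join('#' if q<170 else '+' if q<330 else '.' for q in V[v,230:400:2]))
R=axes((0,0,-1),cy);plan((497.3,360.9,215),R)
g=grab('top');g=ld('top')
V=g['color'].astype(int).sum(2)[160:182,410:432]
for v in range(22):print(160+v,''.join('#' if q<150 else '.' for q in V[v]))
E
```

```text
[497.91 359.12 215.37] [3.14 0.   2.34]
100 +++++++++++++++++++++++++++##########################################################
109 ++++++++++++++++++++++++++++++++++++++++++++++++++++++++++++#########################
118 ++++++++++++++++++++++++++++................................+++++++++++++++++++......
127 +.++++++++++++++++++++++++++...........................++++++++++++++++++++..........
136 ++++++++++++++++++++++++++++....................++++++++++++++++++++++...............
145 ........++.+++++++++++++++++................++++++++++++++++++++++...................
154 ++#####+...+++++++++++++++++...........++#+#+++++++++++++++..........................
163 ########+...++++++++++++++++.........+#########+++++++++++...........................
172 +#######+...++++++++++++++++.........++++++####++++++++++............................
181 +#######+...+++++++++++++++++........++++++####++++++++++............................
190 +########+..+++++++++++++++++........+#########++++++++++............................
199 .++######+...++++++++++++++++........+#########++++++++++.........
[... 1234 characters left out ...]
+###+++++++++++++++.++++++++++.+#############
dist 2.1 ang 0.2
dp [0.05 0.02 0.01] rot [ 0.01  0.01 -0.03]
160 ....................##
161 ....................#.
162 ....................#.
163 ....................#.
164 ....................#.
165 ....................#.
166 ....................#.
167 ....................#.
168 ....................#.
169 ....................#.
170 ......................
171 .......#............#.
172 ....####............#.
173 ....####............#.
174 ....#####...#........#
175 ....#######..........#
176 ....#######..........#
177 ...########..........#
178 ....................#.
179 .....................#
180 ......................
181 ......................
```

The ridge sits at columns 304–324, centred between the fingers. I'll descend, grip and check.

Emit:
{"name": "play_rows", "arguments": {
  "dp": [
    [0,0,0.5],
    [0,0,1.0],
    [0,0,1.5],
    [0,0,1.9],
    [0,0,1.9]
  ],
  "rot": [
    [0,0,0],
    [0,0,0],
    [0,0,0],
    [0,0,0],
    [0,0,0]
  ]
}}

```text
clock: 17.37
eef_pos: [496.8, 358.2, 136.9]
tcp_rot: [-3.139, 0.001, 2.345]
contact_force: [-0.6, -0.3, -0.5]
opening: 0.6
grasp_force: 0.0
```

Emit:
{"name": "play_rows", "arguments": {
  "dp": [
    [0,0,0.1],
    [0,0,0.18],
    [0,0,0.18]
  ],
  "rot": [
    [0,0,0],
    [0,0,0],
    [0,0,0]
  ]
}}

```text
clock: 17.62
eef_pos: [498.8, 360.3, 133.3]
tcp_rot: [3.138, 0.002, 2.346]
contact_force: [-0.0, -0.3, 0.2]
opening: 0.594
grasp_force: 0.0
```

Emit:
{"name": "play_rows", "arguments": {
  "dp": [
    [0,0,0],
    [0,0,0],
    [0,0,0],
    [0,0,0],
    [0,0,0]
  ],
  "rot": [
    [0,0,0],
    [0,0,0],
    [0,0,0],
    [0,0,0],
    [0,0,0]
  ],
  "fingers": 0,
  "grip_force": 40
}}

```text
clock: 18.03
eef_pos: [500.4, 362.0, 135.9]
tcp_rot: [3.133, 0.002, 2.346]
contact_force: [0.6, 1.9, 12.7]
opening: 0.158
grasp_force: 50.8
```

Emit:
{"name": "play_rows", "arguments": {
  "dp": [
    [0,0.05,-0.05],
    [0,0.1,-0.05],
    [0,0.2,-0.05],
    [0,0.3,-0.05],
    [0,0.4,-0.05]
  ],
  "rot": [
    [0,0,0],
    [0,0,0],
    [0,0,0],
    [0,0,0],
    [0,0,0]
  ]
}}

```text
clock: 18.45
eef_pos: [510.3, 371.8, 135.9]
tcp_rot: [3.138, 0.002, 2.346]
contact_force: [-2.1, -2.2, 6.8]
opening: 0.156
grasp_force: 47.7
```

The cover is free: 14 mm moved at 3 N. I'll continue.

Emit:
{"name": "play_rows", "arguments": {
  "dp": [
    [0,0.15,0],
    [0,0.3,0],
    [0,0.45,0],
    [0,0.6,0],
    [0,0.75,0]
  ],
  "rot": [
    [0,0,0],
    [0,0,0],
    [0,0,0],
    [0,0,0],
    [0,0,0]
  ]
}}

```text
clock: 18.87
eef_pos: [531.7, 392.8, 135.9]
tcp_rot: [3.138, 0.002, 2.346]
contact_force: [-1.9, -2.5, 7.6]
opening: 0.157
grasp_force: 47.6
```

Emit:
{"name": "play_rows", "arguments": {
  "dp": [
    [0,0.1,0],
    [0,0.2,0],
    [0,0.3,0],
    [0,0.4,0],
    [0,0.45,0]
  ],
  "rot": [
    [0,0,0],
    [0,0,0],
    [0,0,0],
    [0,0,0],
    [0,0,0]
  ]
}}

```text
clock: 19.28
eef_pos: [544.7, 405.6, 136.0]
tcp_rot: [3.138, 0.002, 2.346]
contact_force: [-1.0, -2.8, 7.0]
opening: 0.151
grasp_force: 47.6
```

```bash
python3 - <<'E'
from h import *
s=telemetry.sense();print((s['eef_pos']-[500.4,362,136])@np.c_[cx,cy],s['contact_force'],s['opening'])
E
```

```text
[62.14  0.02] [-0.95 -2.83  7.02] 0.151123534375226
```

Emit:
{"name": "play_rows", "arguments": {
  "dp": [
    [0,0.05,0],
    [0,0.1,0],
    [0,0.15,0],
    [0,0.2,0],
    [0,0.2,0]
  ],
  "rot": [
    [0,0,0],
    [0,0,0],
    [0,0,0],
    [0,0,0],
    [0,0,0]
  ]
}}

```text
clock: 19.7
eef_pos: [548.4, 409.1, 135.9]
tcp_rot: [-3.139, 0.001, 2.346]
contact_force: [-10.1, -10.1, 14.5]
opening: 0.155
grasp_force: 45.9
```

```bash
python3 - <<'E'
from h import *
s=telemetry.sense();print((s['eef_pos']-[500.4,362,136])@np.c_[cx,cy],s['contact_force'],s['opening'])
E
```

```text
[67.25 -0.01] [-10.08 -10.15  14.49] 0.15469983769902645
```

Against the end stop. Release, lift away and take a final look.

Emit:
{"name": "play_rows", "arguments": {
  "dp": [
    [0,-0.01,0],
    [0,-0.03,0],
    [0,-0.03,0],
    [0,-0.03,0],
    [0,-0.03,0]
  ],
  "rot": [
    [0,0,0],
    [0,0,0],
    [0,0,0],
    [0,0,0],
    [0,0,0]
  ],
  "fingers": 0.5
}}

```text
clock: 20.12
eef_pos: [549.0, 410.0, 134.9]
tcp_rot: [3.139, 0.001, 2.346]
contact_force: [-0.5, 0.5, 0.2]
opening: 0.5
grasp_force: 0.0
```

Emit:
{"name": "play_rows", "arguments": {
  "dp": [
    [0,0,-0.4],
    [0,0,-1.0],
    [0,0,-1.7],
    [0,0,-2.4],
    [0,0,-3.0]
  ],
  "rot": [
    [0,0,0],
    [0,0,0],
    [0,0,0],
    [0,0,0],
    [0,0,0]
  ]
}}

```text
clock: 20.53
eef_pos: [548.8, 410.0, 256.8]
tcp_rot: [3.138, 0.002, 2.346]
contact_force: [0.6, 1.4, 1.1]
opening: 0.502
grasp_force: 0.0
```

Emit:
{"name": "play_rows", "arguments": {
  "dp": [
    [0,0,0],
    [0,0,0],
    [0,0,0]
  ],
  "rot": [
    [0,0,0],
    [0,0,0],
    [0,0,0]
  ]
}}

```text
clock: 20.78
eef_pos: [548.2, 409.6, 254.2]
tcp_rot: [3.14, 0.001, 2.346]
contact_force: [0.3, 0.3, 0.1]
opening: 0.502
grasp_force: 0.0
```

```bash
python3 - <<'E'
from h import *
t=grab('top')['color'];s=grab('side')['color'];w=grab('wrist')['color']
a=cv2.resize(s[130:200,310:370],(360,300));b=cv2.resize(t[150:250,330:440],(440,300))
c=cv2.resize(w,(480,300));e=cv2.resize(s[150:400,150:400],(320,300))
cv2.imwrite('pics/fin.png',np.vstack([np.hstack([a,b]),np.hstack([c,e])])[:,:,::-1]);print(telemetry.sense()['contact_force'])
E
```

```text
[ 0.1   0.7  -0.46]
```

View pics/fin.png

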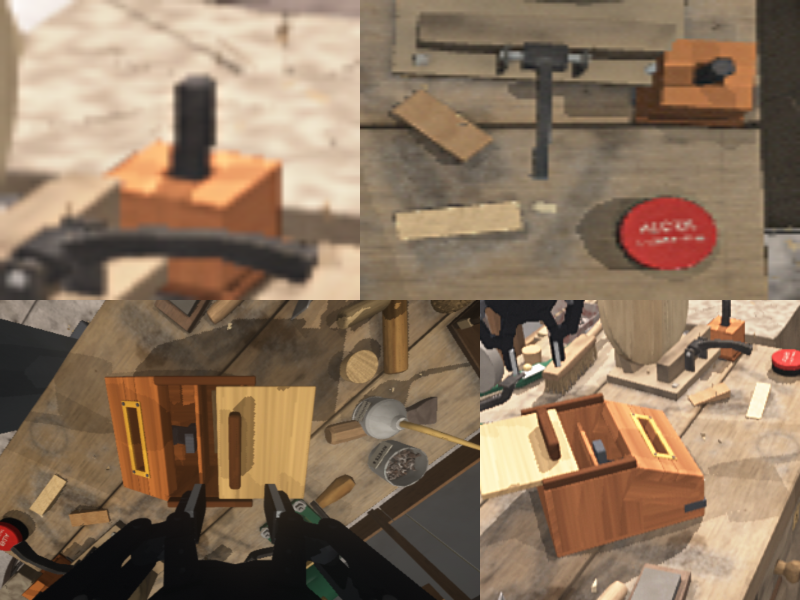

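The final look shows the cover open with its ridge moved back, the punch standing in its stand, and the tin and wedges in place. I'll check the punch's lean numerically.

```bash
python3 - <<'E'
from h import *
t=ld('top');s=ld('side')
for p in((418.75,172.7),(419.5,172)):
  print(onz(t,*p,124),tri(t,p,s,(342.5,148.5)))
E
```

```text
[ 496.13 -105.66  124.  ] (array([ 495.74, -105.2 ,  126.1 ]), np.float64(0.04094650512182792))
[ 497.88 -107.58  124.  ] (array([ 497.19, -107.56,  124.82]), np.float64(1.12915448115665))
```

```bash
python3 -c "
from rig import r
print(r.sign_off())"
```

```text
the job is handed in; nothing more can be done
None
```

The job is handed in (no verdict shown): the catch was pushed to its stop (about 24 N measured, limit 50 N), the cover slid to its end stop, the punch stands tip down in its stand with a slight lean (at most about 0.14 rad, limit 0.2), and the tin and wedges show no visible shift.

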